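Pack slide cassettes and snap the carrier cover on

TASK

Pack the transport carrier: stack every slide cassette on its floor, one on another, lying flat and square against both fences, then lay the cover plate over the four snap standoffs and press it down until all four have clicked and it sits flat on their shoulders. Leave the bottle, the tip box and the jar where they stand.

Things in the scene. Friction and masses are not known exactly. Their poses are not given: they have to be found in the camera images.
- cassette0: flat closed white plastic slide cassette with a paper label on top, 56 (own x) x 110 (own y) x 12 mm thick, about 80 g; origin at the centre of its underside, z up. Starts flat on the bench. All five are alike; three to five of them are present (None = absent) and any one may lie anywhere in the stack, either way round
- cassette1: flat closed white plastic slide cassette with a paper label on top, 56 (own x) x 110 (own y) x 12 mm thick, about 80 g; origin at the centre of its underside, z up. Starts flat on the bench. All five are alike; three to five of them are present (None = absent) and any one may lie anywhere in the stack, either way round
- cassette2: flat closed white plastic slide cassette with a paper label on top, 56 (own x) x 110 (own y) x 12 mm thick, about 80 g; origin at the centre of its underside, z up. Starts flat on the bench. All five are alike; three to five of them are present (None = absent) and any one may lie anywhere in the stack, either way round
- cassette3: flat closed white plastic slide cassette with a paper label on top, 56 (own x) x 110 (own y) x 12 mm thick, about 80 g; origin at the centre of its underside, z up. Starts flat on the bench. All five are alike; three to five of them are present (None = absent) and any one may lie anywhere in the stack, either way round
- cassette4: flat closed white plastic slide cassette with a paper label on top, 56 (own x) x 110 (own y) x 12 mm thick, about 80 g; origin at the centre of its underside, z up. Starts flat on the bench. All five are alike; three to five of them are present (None = absent) and any one may lie anywhere in the stack, either way round
- carrier: fixed transport carrier: a dark plate 150 (own x) x 190 (own y) x 6 mm; origin at the centre of its underside on the bench, z up. On it stand two aluminium fences forming a corner, and four snap standoffs: white round legs at x = +-58, y = +-78 mm
- stack_floor (a point): on the top face of the carrier's plate (6 mm above the bench), where the centre of the underside of the lowest cassette lies when it touches both fences; axes as the carrier. The next cassettes lie 12, 24, 36, 48 mm higher. In the carrier's frame it is at x = y = 0
- fence_corner (a point): the corner of the two fences' stop faces, at carrier x = +28, y = +55 mm, level with their tops, 66 mm above the bench. Long fence: faces -x, two 8 mm thick blocks at 30 < |y| < 55 mm, the 60 mm gap between them lets a finger in beside a cassette. End fence: faces -y, one 8 mm thick block at |x| < 22 mm
- standoff0 (a point): middle of the shoulder of the standoff at -x, -y in the carrier's frame, 72 mm above the bench, where the cover finally rests. Below it a leg of diameter 22 mm, above it a 14 mm post, straight up to 90 mm above the bench, then tapering to a 6 mm tip at 102 mm
- standoff1 (a point): middle of the shoulder of the standoff at -x, +y in the carrier's frame, 72 mm above the bench, where the cover finally rests. Below it a leg of diameter 22 mm, above it a 14 mm post, straight up to 90 mm above the bench, then tapering to a 6 mm tip at 102 mm
- standoff2 (a point): middle of the shoulder of the standoff at +x, -y in the carrier's frame, 72 mm above the bench, where the cover finally rests. Below it a leg of diameter 22 mm, above it a 14 mm post, straight up to 90 mm above the bench, then tapering to a 6 mm tip at 102 mm
- standoff3 (a point): middle of the shoulder of the standoff at +x, +y in the carrier's frame, 72 mm above the bench, where the cover finally rests. Below it a leg of diameter 22 mm, above it a 14 mm post, straight up to 90 mm above the bench, then tapering to a 6 mm tip at 102 mm
- snap0 (a joint): spring barb on the post of standoff0, on its side towards the carrier's nearer y end, 79 to 88 mm above the bench, sloped on top. 0 = out, 2.5 mm past a cover hole's edge; positive (m, to 0.005) = pushed in. An unpressed cover rests on the barbs, underside about 85 mm above the bench; some 4 to 6 N per standoff (15 to 22 N for all at once) snaps it past
- snap1 (a joint): spring barb on the post of standoff1, on its side towards the carrier's nearer y end, 79 to 88 mm above the bench, sloped on top. 0 = out, 2.5 mm past a cover hole's edge; positive (m, to 0.005) = pushed in. An unpressed cover rests on the barbs, underside about 85 mm above the bench; some 4 to 6 N per standoff (15 to 22 N for all at once) snaps it past
- snap2 (a joint): spring barb on the post of standoff2, on its side towards the carrier's nearer y end, 79 to 88 mm above the bench, sloped on top. 0 = out, 2.5 mm past a cover hole's edge; positive (m, to 0.005) = pushed in. An unpressed cover rests on the barbs, underside about 85 mm above the bench; some 4 to 6 N per standoff (15 to 22 N for all at once) snaps it past
- snap3 (a joint): spring barb on the post of standoff3, on its side towards the carrier's nearer y end, 79 to 88 mm above the bench, sloped on top. 0 = out, 2.5 mm past a cover hole's edge; positive (m, to 0.005) = pushed in. An unpressed cover rests on the barbs, underside about 85 mm above the bench; some 4 to 6 N per standoff (15 to 22 N for all at once) snaps it past
- cover: loose grey cover plate 150 (own x) x 190 (own y) x 6 mm, about 250 g, with four square 16 mm through holes at x = +-58, y = +-78 mm; origin at the centre of its underside, z up; either way round fits. On top a black grab bar over the centre, 16 wide (x), 90 long (y), from 24 to 38 mm above the underside, on two feet at y = +-37 mm, open below
- hole0 (a point): centre of the cover's hole at x, y signs -,- in the cover's frame, at its underside; axes as the cover. Snapped home, it is 72 mm above the bench
- hole1 (a point): centre of the cover's hole at x, y signs -,+ in the cover's frame, at its underside; axes as the cover. Snapped home, it is 72 mm above the bench
- hole2 (a point): centre of the cover's hole at x, y signs +,- in the cover's frame, at its underside; axes as the cover. Snapped home, it is 72 mm above the bench
- hole3 (a point): centre of the cover's hole at x, y signs +,+ in the cover's frame, at its underside; axes as the cover. Snapped home, it is 72 mm above the bench
- reagent_bottle: clear glass bottle, diameter 70, height 130, blue cap (mm), standing on the bench beside the work, to be left alone; origin at the centre of its underside
- tip_box: pipette-tip box, 85 x 122 x 58 high, clear with a blue lid (mm), standing on the bench beside the work, to be left alone; origin at the centre of its underside
- sample_jar: amber jar, diameter 70, height 80, white lid (mm), standing on the bench beside the work, to be left alone; origin at the centre of its underside

How it is judged:
By the outcome, as a careful person would: the job done as asked, in the order asked, and still so for the second after the job is handed in, with the robot touching nothing.
Of cassette0, cassette1, cassette2, cassette3, cassette4 only 3 to 5 are there at a start; the rules pass over those that are not, and their reading is None.
At some moment in a run one of cover, cassette0, cassette1, cassette2, cassette3, cassette4 may be knocked a few centimetres aside while the robot is not near it.
Once in a run the grip may slacken for a moment while it holds something.
It also fails if it takes over 210 s, if anything falls off the work surface, if the arm or the gripper's body presses on something with over 40 N, if the wrist force passes 120 N, or if a joint passes its speed limit or range.

ROBOT

A 6-joint arm with a two-finger parallel gripper is mounted at the origin on the work surface. World frame = base frame: x ahead of the robot, y to its left, z up, the work surface at z = 0. Lengths are in m, angles in rad, forces in N, time in s.
With the tool pointing down it reaches from about 0.375 to 0.975 m from the base axis. Payload 3.8 kg.
Tool frame: the origin (TCP) lies midway between the tips of the shut fingers; the grasp point (between the pads) lies 19 mm behind it; z points along the fingers, y is the line along which they close (so a half turn about z gives the same grasp; the last joint's range is limited). The gripper opens to 85 mm and grips with 20 to 120 N. Pads are 22 mm wide; open, the fingers measure 114 mm over their backs; the gripper's body (76 mm by 85 mm) begins 54 mm behind the grasp point. The pads swing forward as they close: fully open they stand 13 mm farther back than shut.
Start: joints at [-1.294, 0.264, 1.604, -0, 1.274, -0.037], TCP at [0.208, -0.642, 0.231] pointing down, gripper open.
Joint ranges: [-2.63, 2.63], [-0.94, 2.18], [0.31, 2.57], [-1.31, 4.45], [0, 2.66], [-2.55, 2.55]. Speed limits (rad/s): [2.57, 2.57, 3.14, 3.14, 3.14, 3.14].

INTERFACE

Orientations are given as a rotation vector (axis times angle).
In Python, from workcell import bot gives the robot as it stands.
- The arm moves only by the tool step_arm, never from a script. Its argument "motion" is a list of rows, each a list of 5 numbers: the finger opening in cm, from 0 to 8.54, then the shift along the tool's x, y, z in cm, then the turn about the tool's z in degrees. In form: [[claw, dx, dy, dz, twist], ...]. A call has 1 to 20 rows; each row is the pose to reach, as a shift and turn from the pose commanded when the call began, along the tool's axes at that moment; what a row does not reach only later rows make up. A row lasts 1/10 s, in which the tool goes at most 50 mm and 8.59 degrees, less where a joint would pass 70% of its speed; a pose out of reach is approached as far as the arm can. A call with a gripper value outside its range is refused whole. The fingers move at their own pace and stop on an object; "force" is the grip in N (left out, the last holds). Time passes only in rows, so rows that repeat a pose let the fingers close. It gives the time, the measured TCP pose, the force, the opening and the grip force at its end, in the units of the state.
- bot.read_state(): the state, without advancing time (a new reading comes with each control period).
- bot.read_camera(name): name is "side" or "top" or "wrist"; returns (picture, depth): 480x640x3 uint8, red, green, blue; 480x640 float32, m along the optical axis (not along the pixel's ray), 0 where there is no reading.
- bot.calibration(name): a dict with "mtx" (3x3 intrinsics, pixels), "origin" and "orientation" of the camera in the world; the wrist camera has in their place "T_tool_cam" (4x4, takes a point from camera to tool coordinates, whose origin is the TCP and whose axes are the flange's). Camera axes: x right, y up, looking along -z (the intrinsics and any distortion apply to the point x, -y, -z); pixel columns grow to the right and rows downward; lengths in m; the calibration is good to about 2 mm. A picture is of the moment at which its call begins: read the wrist's pose just before it. calibration takes no time and is no camera call.
- bot.finish_job(): hands the job in; it is judged then, once.
The state is a dict: "time": time; "q": joint angles; "joint_vel": joint speeds; "joint_torque": joint torques, N m; "tool_pos": TCP position; "tcp_rot": TCP orientation; "wrist_force": force on the tool from outside, world axes, zero at the start; "torque": the same for the moment, N m; "width": opening from 0.0 (shut) to 1.0 (fully open); "grip_force": force on a finger pad.
Only numpy, scipy, OpenCV 4.12 (cv2) and the standard library are available. Lean on these libraries where they do the work, as an engineer would, in place of code of your own. Each camera call takes 0.05 s, during which the arm holds its last target. There are 200 camera calls.

## Working session

There is one attempt and no reset: what is moved stays moved. The work goes in short steps, Python scripts to look and compute and a tool call to move; the robot and the scene stay as the last step left them, time stands still between calls to the robot, and variables do not carry over. Pictures are saved under pics/ and viewed, at most 14 in all, crops included, and the job is handed in when it is done.

Besides the shell and the picture viewer there is one more tool, called as name(argument=value, ...), one argument or row to a line, values as JSON. step_arm: Moves the arm, as the interface text tells. Its arguments: {"type":"object","properties":{"motion":{"type":"array","items":{"type":"array","items":{"type":"number"}}},"force":{"type":"number"}},"required":["motion"]}

```bash
ls; mkdir -p pics; cat > h.py <<'E'
import numpy as np, cv2
from workcell import bot
from scipy.spatial.transform import Rotation as R
def cam(name):
    s=bot.read_state(); im,d=bot.read_camera(name); c=bot.calibration(name)
    if name=='wrist':
        T=np.eye(4);T[:3,:3]=R.from_rotvec(s['tcp_rot']).as_matrix();T[:3,3]=s['tool_pos'];M=T@np.array(c['T_tool_cam'])
    else:
        M=np.eye(4);o=np.array(c['orientation']);M[:3,:3]=o if o.shape==(3,3) else R.from_rotvec(o).as_matrix();M[:3,3]=c['origin']
    return im,d,np.array(c['mtx']),M,c
def cloud(d,K,M):
    v,u=np.mgrid[:480,:640]
    p=np.stack([(u-K[0,2])/K[0,0]*d,-(v-K[1,2])/K[1,1]*d,-d],-1)
    return p@M[:3,:3].T+M[:3,3]
def ray(px,K,M,z):
    px=np.atleast_2d(px).astype(float)
    r=np.stack([(px[:,0]-K[0,2])/K[0,0],-(px[:,1]-K[1,2])/K[1,1],-np.ones(len(px))],-1)@M[:3,:3].T
    return M[:3,3]+r*((z-M[2,3])/r[:,2])[:,None]
def save(n,im): cv2.imwrite('pics/'+n+'.png',im[...,::-1])
E
python3 - <<'E'
from h import *
for n in ('top','side','wrist'):
    im,d,K,M,c=cam(n); save(n+'0',im); np.savez('/tmp/'+n,im=im,d=d,K=K,M=M)
    print(n,{k:v for k,v in c.items()})
print(bot.read_state())
E
```

```text
pics
top {'mtx': array([[439.51265618,   0.        , 324.3686661 ],
       [  0.        , 439.51265618, 238.96168079],
       [  0.        ,   0.        ,   1.        ]]), 'origin': array([0.34999232, 0.02132147, 1.25421043]), 'orientation': array([ 0.12460083, -0.13777362, -1.5627277 ])}
side {'mtx': array([[599.0345672 ,   0.        , 327.81732764],
       [  0.        , 599.0345672 , 242.4818006 ],
       [  0.        ,   0.        ,   1.        ]]), 'origin': array([0.36269757, 0.97537631, 0.89968701]), 'orientation': array([ 0.12945   , -1.20416327, -2.65897421])}
wrist {'mtx': array([[390.67400039,   0.        , 321.36664894],
       [  0.        , 390.67400039, 236.51062638],
       [  0.        ,   0.        ,   1.        ]]), 'T_tool_cam': array([[ 1.69498806e-04,  9.51589964e-01,  3.07370317e-01,
         7.95270783e-02],
       [ 9.99999800e-01,  2.61006810e-05, -6.32253368e-04,
        -1.50162217e-05],
       [-6.09668535e-04,  3.07370363e-01, -9.51589769e-01,
        -1.42928908e-01],
       [ 0.00000000e+00,  0.00000000e+00,  0.00000000e+00,
         1.00000000e+00]])}
{'time': 0.15, 'q': array([-1.29389434e+00,  2.64577508e-01,  1.60509596e+00, -1.09894307e-05,
        1.27373227e+00, -3.69100980e-02]), 'joint_vel': array([ 1.39426695e-03, -1.85639833e-03, -4.74569791e-03, -1.49083793e-05,
       -2.24049842e-04,  4.88527263e-04]), 'joint_torque': array([ 3.97951180e-04, -5.15910745e+01, -3.67960882e+01, -6.26919956e-07,
        8.04041483e-03, -2.72596725e-05]), 'tool_pos': array([ 0.20818906, -0.6414665 ,  0.23023054]), 'tcp_rot': array([-3.10122220e+00, -4.90638633e-01,  3.57105460e-04]), 'wrist_force': array([-0.32625946, -0.01055079,  0.33816329]), 'torque': array([-0.03075242, -0.00109553,  0.01574644]), 'grip_force': 0.0, 'width': 0.9983452338843288}
```

View pics/top0.png

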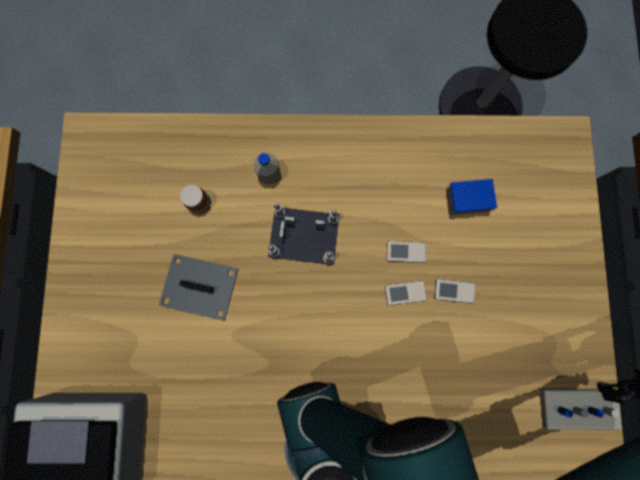

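View pics/side0.png

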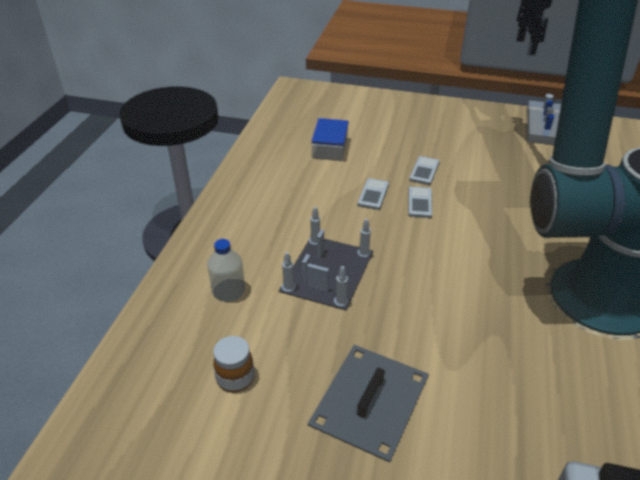

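The top view shows three cassettes at (407,252), (406,293) and (456,291). The carrier is at (304,237) with its fence corner at the upper left, and the cover is at (200,287) with its bar. The bottle, jar and tip box sit along the upper side.

```bash
python3 - <<'E'
from h import *
for n in ('top','side'):
    z=np.load('/tmp/'+n+'.npz'); im,d,K,M=[z[k] for k in('im','d','K','M')]
    hsv=cv2.cvtColor(im,cv2.COLOR_RGB2HSV)
    P=cloud(d,K,M)
    reg=(P[...,0]>.25)&(P[...,0]<.95)&(abs(P[...,1])<.6)&(d>0)
    b=P[reg&(P[...,2]<.004)&(P[...,2]>-.02)]; print(n,'bench z',np.median(b[:,2]) if len(b) else None)
    m=((hsv[...,1]<70)&reg&(P[...,2]<.13)).astype(np.uint8)
    nl,lab,st,ce=cv2.connectedComponentsWithStats(m)
    for i in range(1,nl):
        if st[i,4]<150: continue
        c=max(cv2.findContours((lab==i).astype(np.uint8),0,2)[0],key=cv2.contourArea)
        zz=np.median(P[lab==i][:,2])
        g=ray(c[:,0],K,M,.012 if zz<.03 else zz)[:,:2].astype(np.float32)
        print(ce[i].round(),st[i,4],'z',zz.round(3),'rgb',np.median(im[lab==i],0),cv2.minAreaRect(g))
E
```

```text
top bench z 0.0009194149573898969
[267. 170.] 474 z 0.089 rgb [65.  67.5 65. ] ((0.7442591786384583, 0.1731804609298706), (0.08770713210105896, 0.06524237245321274), 10.245498657226562)
[191. 196.] 416 z 0.081 rgb [171. 165. 155.] ((0.666678786277771, 0.377695769071579), (0.06470206379890442, 0.059578992426395416), 45.59783172607422)
[304. 235.] 3302 z 0.008 rgb [50. 51. 60.] ((0.5748873949050903, 0.07186447829008102), (0.19092099368572235, 0.15794412791728973), 83.9242935180664)
[406. 251.] 784 z 0.013 rgb [158. 148. 136.] ((0.5248271822929382, -0.22210192680358887), (0.10907682776451111, 0.05840473622083664), 88.26560974121094)
[198. 287.] 3490 z 0.008 rgb [85.  91.  93.5] ((0.4227525591850281, 0.36501654982566833), (0.19056588411331177, 0.1499977558851242), 77.28084564208984)
[455. 291.] 817 z 0.013 rgb [152. 147. 137.] ((0.4134873151779175, -0.35592004656791687), (0.11214809864759445, 0.05823880061507225), 84.23789978027344)
[405. 293.] 806 z 0.013 rgb [157.5 149.  138. ] ((0.4081905782222748, -0.21675986051559448), (0.05738874524831772, 0.11193050444126129), 7.219228267669678)
s
[... 694 characters left out ...]
325315475464, 0.172141432762146), (0.0736682265996933, 0.19527116417884827), 28.81475067138672)
[ 90. 356.] 345 z -0.001 rgb [143. 135. 115.] ((0.9382635951042175, 0.37389856576919556), (0.46211305260658264, 0.004037150181829929), 89.98758697509766)
[231. 351.] 1063 z 0.079 rgb [159. 173. 184.] ((0.6679521203041077, 0.3808951675891876), (0.06516912579536438, 0.07533624768257141), 39.84601974487305)
[369. 402.] 8390 z 0.005 rgb [84. 92. 98.] ((0.424366295337677, 0.37053999304771423), (0.19614529609680176, 0.15448826551437378), 77.48198699951172)
[236. 380.] 504 z 0.025 rgb [85. 87. 87.] ((0.6648593544960022, 0.3864448368549347), (0.07525863498449326, 0.055048972368240356), 27.859859466552734)
```

```bash
cat >> h.py <<'E'
def go(x,y,z,yaw=None):
    "row shift (cm,deg) from the present pose to TCP x,y,z with tool x at world yaw (deg)"
    s=bot.read_state(); r=R.from_rotvec(s['tcp_rot']); X=r.as_matrix()[:,0]
    cur=np.degrees(np.arctan2(X[1],X[0])); t=0 if yaw is None else -((yaw-cur+180)%360-180)
    d=r.inv().apply(np.array([x,y,z])-s['tool_pos'])*100
    print('t',s['time'].__round__(2),'pos',s['tool_pos'].round(4),'yaw',cur.round(2),'tilt',np.degrees(np.arccos(-r.as_matrix()[2,2])).round(2),'F',s['wrist_force'].round(1),'w',round(s['width']*8.54,2),'grip',round(s['grip_force'],1),'-> move',d.round(2),'twist',round(t,2))
E
python3 -c "
from h import *
go(.46,-.22,.27,88)"
```

```text
t 0.15 pos [ 0.2082 -0.6415  0.2302] yaw 17.98 tilt 0.1 F [-0.3 -0.   0.3] w 8.53 grip 0.0 -> move [ 36.96 -32.32  -3.92] twist -70.02
```

step_arm(
  motion=[
    [8.5,37,-32.3,-3.9,-70],
    [8.5,37,-32.3,-3.9,-70],
    [8.5,37,-32.3,-3.9,-70],
    [8.5,37,-32.3,-3.9,-70],
    [8.5,37,-32.3,-3.9,-70],
    [8.5,37,-32.3,-3.9,-70],
    [8.5,37,-32.3,-3.9,-70],
    [8.5,37,-32.3,-3.9,-70],
    [8.5,37,-32.3,-3.9,-70],
    [8.5,37,-32.3,-3.9,-70],
    [8.5,37,-32.3,-3.9,-70],
    [8.5,37,-32.3,-3.9,-70],
    [8.5,37,-32.3,-3.9,-70],
    [8.5,37,-32.3,-3.9,-70],
  ],
  force=40,
)

```text
time: 1.55
tool_pos: [0.4599, -0.2216, 0.2699]
tcp_rot: [-2.262, -2.179, 0.001]
wrist_force: [0.1, 0.0, 0.2]
width: 0.996
grip_force: 0.0
```

```bash
cat >> h.py <<'E'
def cass(name='wrist',ztop=.012,save_as=None,bright=110):
    "cassettes as seen: centre, size, long axis direction"
    im,d,K,M,c=cam(name)
    if save_as: save(save_as,im)
    P=cloud(d,K,M); hsv=cv2.cvtColor(im,cv2.COLOR_RGB2HSV)
    m=((hsv[...,1]<75)&(d>0)&(abs(P[...,2]-ztop)<.006)).astype(np.uint8)
    m=cv2.morphologyEx(m,cv2.MORPH_CLOSE,np.ones((5,5)))
    nl,lab,st,ce=cv2.connectedComponentsWithStats(m)
    for i in range(1,nl):
        if st[i,4]<800: continue
        cs=max(cv2.findContours((lab==i).astype(np.uint8),0,2)[0],key=cv2.contourArea)
        g=ray(cs[:,0],K,M,ztop)[:,:2].astype(np.float32)
        (c,(w,h),a)=cv2.minAreaRect(g*1000); 
        if w>h: w,h,a=h,w,a+90   # a: direction of the short side
        print('px',ce[i].round(),'z',np.median(P[lab==i][:,2]).round(4),'c',np.round(c,1),'size',round(w,1),round(h,1),'long axis',round((a+90)%180,1))
E
python3 -c "
from h import *
cass(save_as='w1')
go(.58,.10,.27,84)"
```

```text
px [273. 185.] z 0.0124 c [ 411.2 -218.1] size 56.3 109.9 long axis 97.4
px [386. 186.] z 0.0125 c [ 527.4 -222.9] size 56.4 109.9 long axis 87.6
px [287. 306.] z 0.0125 c [ 416.5 -356.5] size 56.1 112.3 long axis 83.8
t 1.6 pos [ 0.4599 -0.2217  0.27  ] yaw 87.86 tilt 0.03 F [-0.2  0.8 -0. ] w 8.47 grip 0.0 -> move [ 3.26e+01  1.08e+01 -1.00e-02] twist 3.86
```

Three clean cassettes. Next, the carrier.

step_arm(
  motion=[
    [8.5,32.6,10.8,0,3.9],
    [8.5,32.6,10.8,0,3.9],
    [8.5,32.6,10.8,0,3.9],
    [8.5,32.6,10.8,0,3.9],
    [8.5,32.6,10.8,0,3.9],
    [8.5,32.6,10.8,0,3.9],
    [8.5,32.6,10.8,0,3.9],
    [8.5,32.6,10.8,0,3.9],
    [8.5,32.6,10.8,0,3.9],
    [8.5,32.6,10.8,0,3.9],
    [8.5,32.6,10.8,0,3.9],
  ],
)

```text
time: 2.7
tool_pos: [0.5798, 0.0996, 0.2703]
tcp_rot: [2.336, 2.101, -0.001]
wrist_force: [1.0, -0.6, 0.1]
width: 0.995
grip_force: 0.0
```

```bash
python3 - <<'E'
from h import *
im,d,K,M,c=cam('wrist'); save('w2',im); np.savez('/tmp/car',im=im,d=d,K=K,M=M)
P=cloud(d,K,M)
np.set_printoptions(suppress=True,precision=4)
# plate
m=((abs(P[...,2]-.006)<.004)&(im.max(2)<90)).astype(np.uint8)
m=cv2.morphologyEx(m,cv2.MORPH_OPEN,np.ones((3,3)))
nl,lab,st,ce=cv2.connectedComponentsWithStats(m)
i=1+np.argmax(st[1:,4]); q=np.argwhere(lab==i)[:,::-1]
print('plate',ce[i],cv2.minAreaRect(ray(q,K,M,.006)[:,:2].astype(np.float32)*1000))
for lo,hi in((.092,.106),(.060,.0685)):
    m=((P[...,2]>lo)&(P[...,2]<hi)&(d>0)).astype(np.uint8)
    nl,lab,st,ce=cv2.connectedComponentsWithStats(m)
    for i in range(1,nl):
        if st[i,4]<12: continue
        p=P[lab==i]; print(lo,ce[i].round(),st[i,4],'mean',p.mean(0),cv2.minAreaRect(p[:,:2].astype(np.float32)*1000))
E
```

```text
plate [317.089  211.3851] ((574.5560913085938, 70.44181823730469), (188.75189208984375, 149.2413787841797), 83.6020278930664)
0.092 [533.  89.] 2092 mean [0.7488 0.1763 0.0986] ((756.5235595703125, 175.23275756835938), (49.021873474121094, 55.18270492553711), 0.9302371740341187)
0.092 [246. 150.] 191 mean [0.5267 0.1542 0.098 ] ((525.9091186523438, 153.80946350097656), (12.093954086303711, 12.032029151916504), 37.49639892578125)
0.092 [390. 151.] 197 mean [0.6399 0.1416 0.0979] ((640.5257568359375, 140.87564086914062), (12.067782402038574, 12.661003112792969), 13.914082527160645)
0.092 [255. 322.] 145 mean [0.5091 0.0011 0.0978] ((508.6253662109375, 0.5277256965637207), (11.80160903930664, 9.286561012268066), 4.529952049255371)
0.092 [380. 323.] 150 mean [ 0.623  -0.0116  0.0976] ((623.1078491210938, -11.830964088439941), (11.806846618652344, 9.484198570251465), 4.311284065246582)
0.06 [492.  92.] 309 mean [0.7323 0.1767 0.0643] ((737.7952270507812, 176.38832092285156), (65.84087371826172, 24.168325424194336), 87.14389038085938)
0.06 [262. 142.] 40 mean [0.5342 0.157  0.0642] ((533.0
[... 295 characters left out ...]
81.0662841796875, 128.44244384765625), (8.434167861938477, 43.484092712402344), 83.48886108398438)
0.06 [354. 188.] 258 mean [0.6109 0.109  0.066 ] ((610.8692016601562, 108.84013366699219), (24.538076400756836, 7.965567111968994), 84.67741394042969)
0.06 [351. 274.] 230 mean [0.6014 0.0252 0.0658] ((601.4248046875, 24.151351928710938), (25.502397537231445, 7.914496421813965), 84.95957946777344)
0.06 [262. 299.] 89 mean [0.5116 0.0068 0.0641] ((510.9467468261719, 5.202908992767334), (9.476009368896484, 21.396955490112305), 66.48272705078125)
0.06 [374. 300.] 85 mean [ 0.6216 -0.0057  0.0645] ((621.9830322265625, -7.350363254547119), (21.447343826293945, 9.606776237487793), 11.932759284973145)
```

View pics/w2.png

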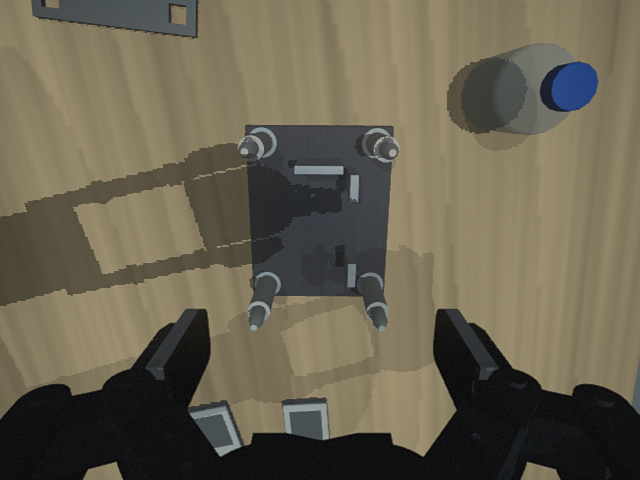

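The view shows the carrier plate centred near (317,211). The end fence is at (319,169), the long-fence blocks at (354,188) and (351,274), and four posts stand free. All the sizes agree, so the carrier is at about (574.5, 70.2) mm, yaw -6.4°.

```bash
python3 -c "
from h import *
go(.5275,-.223,.06,87.6)"
```

```text
t 2.75 pos [0.5798 0.0997 0.2703] yaw 83.95 tilt 0.01 F [0.3 0.4 0.3] w 8.49 grip 0.0 -> move [-32.64  -1.8   21.04] twist -3.65
```

step_arm(
  motion=[
    [7.2,-32.6,-1.8,21,-3.7],
    [7.2,-32.6,-1.8,21,-3.7],
    [7.2,-32.6,-1.8,21,-3.7],
    [7.2,-32.6,-1.8,21,-3.7],
    [7.2,-32.6,-1.8,21,-3.7],
    [7.2,-32.6,-1.8,21,-3.7],
    [7.2,-32.6,-1.8,21,-3.7],
    [7.2,-32.6,-1.8,21,-3.7],
    [7.2,-32.6,-1.8,21,-3.7],
    [7.2,-32.6,-1.8,21,-3.7],
    [7.2,-32.6,-1.8,21,-3.7],
  ],
)

```text
time: 3.85
tool_pos: [0.529, -0.2211, 0.0613]
tcp_rot: [2.264, 2.176, 0.001]
wrist_force: [0.4, 0.7, -0.0]
width: 0.839
grip_force: 0.0
```

```bash
python3 - <<'E'
from h import *
im,d,K,M,c=cam('wrist'); save('w3',im)
P=cloud(d,K,M); m=(d>0)&(d<.19)
for s in (slice(0,320),slice(320,640)):
    p=P[:,s][m[:,s]]; print(len(p), 'lowest finger z',np.percentile(p[:,2],[0.5,2,5,20]))
go(.5275,-.223,-.002,87.6)
E
```

```text
54020 lowest finger z [-0.00136109 -0.00093634 -0.00060197  0.00013402]
53458 lowest finger z [-0.00127736 -0.00084141 -0.00050939  0.00023752]
t 3.9 pos [ 0.5294 -0.2208  0.0616] yaw 87.8 tilt 0.12 F [-0.6  0.5 -0.2] w 7.22 grip 0.0 -> move [-0.23 -0.19  6.36] twist 0.2
```

View pics/w3.png

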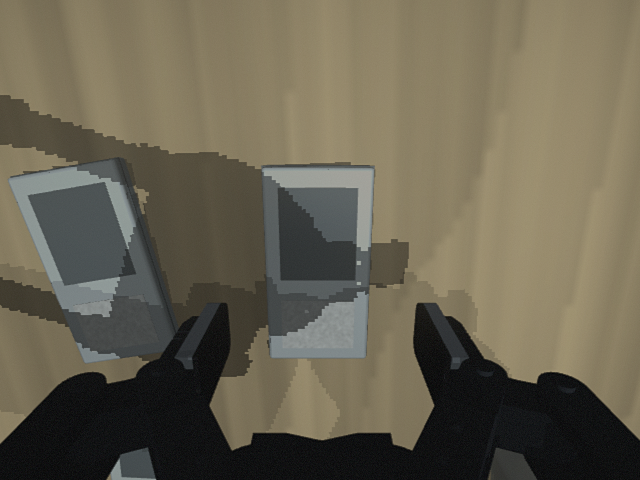

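Cassette A is centred between the open fingers at (318,262) and cassette B is at left, clear of the finger. I'll descend and grip.

step_arm(
  motion=[
    [7.2,-0.1,-0.1,3,0],
    [7.2,-0.1,-0.1,5,0],
    [7.2,-0.1,-0.1,6.2,0],
    [7.2,-0.1,-0.1,6.2,0],
    [7.2,-0.1,-0.1,6.2,0],
    [5.2,-0.1,-0.1,6.2,0],
    [5.2,-0.1,-0.1,6.2,0],
    [5.2,-0.1,-0.1,6.2,0],
    [5.2,-0.1,-0.1,6.2,0],
    [5.2,-0.1,-0.1,6.2,0],
    [5.2,-0.1,-0.1,6.2,0],
  ],
  force=40,
)

```text
time: 5.0
tool_pos: [0.5291, -0.2225, 0.0001]
tcp_rot: [2.262, 2.176, 0.002]
wrist_force: [1.4, 1.6, 6.9]
width: 0.638
grip_force: 43.0
```

```bash
python3 -c "
from h import *
go(.5275,-.223,.12,83.6)"
```

```text
t 5.0 pos [ 5.291e-01 -2.225e-01  1.000e-04] yaw 87.78 tilt 0.19 F [1.4 1.6 6.9] w 5.44 grip 43.0 -> move [ -0.07  -0.12 -11.99] twist 4.18
```

step_arm(
  motion=[
    [5.2,0,0,-6,0],
    [5.2,0,0,-13,4],
    [5.2,0,0,-13.5,4],
    [5.2,0,0,-13.5,4],
  ],
)

```text
time: 5.4
tool_pos: [0.5318, -0.2242, 0.1405]
tcp_rot: [2.33, 2.09, 0.008]
wrist_force: [1.3, 0.0, 0.1]
width: 0.639
grip_force: 43.4
```

```bash
python3 -c "
from h import *
go(.5712,.0675,.13,83.6)"
```

```text
t 5.4 pos [ 0.5318 -0.2242  0.1405] yaw 83.77 tilt 0.73 F [1.3 0.  0.1] w 5.46 grip 43.4 -> move [29.43  0.74  0.93] twist 0.17
```

step_arm(
  motion=[
    [5.2,29.4,0.9,0,0.2],
    [5.2,29.4,0.9,0,0.2],
    [5.2,29.4,0.9,0,0.2],
    [5.2,29.4,0.9,0,0.2],
    [5.2,29.4,0.9,0,0.2],
    [5.2,29.4,0.9,0,0.2],
    [5.2,29.4,0.9,0,0.2],
    [5.2,29.4,0.9,0,0.2],
    [5.2,29.4,0.9,0,0.2],
    [5.2,29.4,0.9,0,0.2],
  ],
)

```text
time: 6.4
tool_pos: [0.5678, 0.0679, 0.1328]
tcp_rot: [-2.344, -2.091, 0.002]
wrist_force: [0.1, 0.1, -1.5]
width: 0.636
grip_force: 47.5
```

```bash
python3 -c "
from h import *
im,d,K,M,c=cam('wrist'); save('w4',im)
go(.5712,.0675,.012,83.6)"
```

```text
t 6.45 pos [0.5679 0.0679 0.1329] yaw 83.46 tilt 0.04 F [ 0.3 -0.2 -1.5] w 5.47 grip 47.5 -> move [ 0.    0.33 12.09] twist -0.14
```

View pics/w4.png

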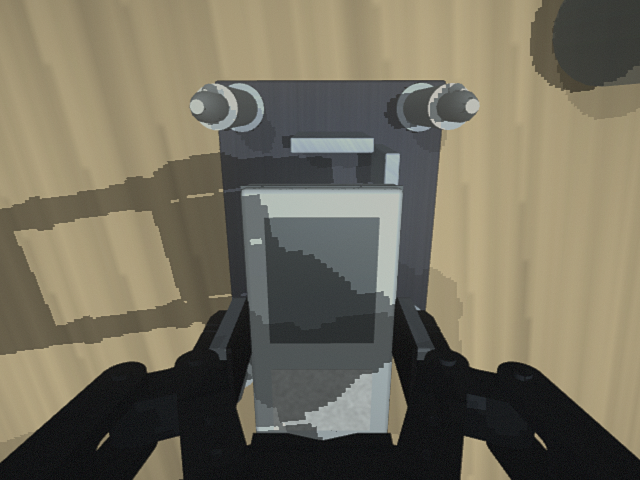

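The cassette is held straight, front edge at row 187 between columns 243 and 402. The end fence is at (332,145) and a long-fence block at (392,167).

```bash
cat >> h.py <<'E'
O=np.array([.5745,.0702]); YAW=np.radians(-6.4)
CX=np.array([np.cos(YAW),np.sin(YAW)]); CY=np.array([-np.sin(YAW),np.cos(YAW)])
def incar(p): 
    q=np.atleast_2d(p)[:,:2]-O; return np.round(np.c_[q@CX,q@CY]*1000,1)
E
python3 - <<'E'
from h import *
im,d,K,M,c=cam('wrist')
s=bot.read_state();P=cloud(d,K,M)
m=(abs(P[...,2]-s['tool_pos'][2]-.012)<.005)&(d>0); m[330:]=0
m=cv2.morphologyEx(m.astype(np.uint8),cv2.MORPH_OPEN,np.ones((9,9)))
zt=np.median(P[m>0][:,2]); print('top z',zt,'bottom rel TCP',zt-.012-s['tool_pos'][2])
q=ray(np.argwhere(m)[:,::-1],K,M,zt); c=incar(q); print('x',np.percentile(c[:,0],[.5,99.5]),'y front',np.percentile(c[:,1],99.8)); print('tcp',incar(s['tool_pos'][None,:2]))
E
```

```text
top z 0.14530006468606685 bottom rel TCP 0.00022490185916135275
x [-34.7  23.7] y front 51.7
tcp [[-6.1 -3. ]]
```

step_arm(
  motion=[
    [5.2,0,0.2,4,0],
    [5.2,0,0.2,8,0],
    [5.2,0,0.2,11,0],
    [5.2,0,0.2,12.3,0],
    [5.2,0,0.2,12.6,0],
    [5.2,0,0.2,12.6,0],
    [5.2,0,0.2,12.6,0],
    [5.2,0,0.2,12.6,0],
  ],
)

```text
time: 7.3
tool_pos: [0.5718, 0.0692, 0.0089]
tcp_rot: [2.341, 2.092, 0.004]
wrist_force: [0.3, -1.1, 0.3]
width: 0.64
grip_force: 55.4
```

```bash
cat >> h.py <<'E'
def st():
    s=bot.read_state(); X=R.from_rotvec(s['tcp_rot']).as_matrix()[:,0]
    print('t',round(s['time'],2),'carrier xy',incar(s['tool_pos'][None,:2]),'z',round(s['tool_pos'][2]*1000,1),'yaw',round(np.degrees(np.arctan2(X[1],X[0])),2),'F car',np.round([s['wrist_force'][:2]@CX,s['wrist_force'][:2]@CY,s['wrist_force'][2]],1),'w',round(s['width']*85.4,1),'grip',round(s['grip_force'],1))
E
python3 -c "
from h import *
st()"
```

```text
t 7.3 carrier xy [[-2.6 -1.3]] z 8.9 yaw 83.58 F car [ 0.4 -1.   0.3] w 54.7 grip 55.4
```

step_arm(
  motion=[
    [5.2,0,0,0.15,0],
    [5.2,0,0.1,0.15,0],
    [5.2,0,0.2,0.15,0],
    [5.2,0,0.3,0.15,0],
    [5.2,0,0.4,0.15,0],
    [5.2,0,0.4,0.15,0],
    [5.2,0,0.4,0.15,0],
  ],
  force=20,
)

```text
time: 8.0
tool_pos: [0.5727, 0.0689, 0.0058]
tcp_rot: [-2.34, -2.092, 0.004]
wrist_force: [-5.9, 1.5, 6.7]
width: 0.638
grip_force: 56.0
```

```bash
python3 -c "
from h import *
st()"
```

```text
t 8.0 carrier xy [[-1.6 -1.5]] z 5.8 yaw 83.6 F car [-6.   0.9  6.7] w 54.5 grip 56.0
```

step_arm(
  motion=[
    [5.2,0.1,0.1,-0.05,0],
    [5.2,0.2,0.1,-0.05,0],
    [5.2,0.3,0.1,-0.05,0],
    [5.2,0.4,0.1,-0.05,0],
    [5.2,0.4,0.1,-0.05,0],
    [5.2,0.4,0.1,-0.05,0],
  ],
)

```text
time: 8.6
tool_pos: [0.5731, 0.0709, 0.0057]
tcp_rot: [-2.339, -2.095, 0.009]
wrist_force: [-5.5, -5.5, 6.0]
width: 0.64
grip_force: 55.9
```

```bash
python3 -c "
from h import *
st()"
```

```text
t 8.6 carrier xy [[-1.5  0.5]] z 5.7 yaw 83.68 F car [-4.8 -6.1  6. ] w 54.7 grip 55.9
```

step_arm(
  motion=[
    [5.2,0.1,0.05,0,0],
    [5.2,0.1,0.05,0,0],
    [6.6,0.1,0.0,0,0],
    [6.6,0.0,0,0,0],
    [6.6,0,0,0,0],
    [6.6,0,0,-6,0],
    [6.6,0,0,-11,0],
    [6.6,0,0,-14,0],
    [6.6,0,0,-14,0],
    [6.6,0,0,-14,0],
    [6.6,0,0,-14,0],
  ],
)

```text
time: 9.7
tool_pos: [0.5747, 0.0726, 0.145]
tcp_rot: [-2.341, -2.093, 0.002]
wrist_force: [0.3, 0.3, 0.3]
width: 0.778
grip_force: 0.0
```

```bash
python3 - <<'E'
from h import *
st(); im,d,K,M,c=cam('wrist'); save('w5',im); P=cloud(d,K,M)
m=(abs(P[...,2]-.018)<.004)&(d>0); m=cv2.morphologyEx(m.astype(np.uint8),cv2.MORPH_OPEN,np.ones((5,5)))
q=incar(ray(np.argwhere(m)[:,::-1],K,M,.018)); q=q[(abs(q[:,0])<45)&(abs(q[:,1])<70)]
print(cv2.minAreaRect(q.astype(np.float32)))
for nm,b in(('end',(abs(P[...,2]-.066)<.002)),):
    f=incar(P[b&(d>0)][:,:2]); f=f[(abs(f[:,0])<50)&(abs(f[:,1])<70)]; 
    e=f[abs(f[:,0])<20]; l=f[abs(f[:,0])>26]; print('end fence y',np.percentile(e[:,1],[3,97]),'long x',np.percentile(l[:,0],[3,97]))
go(.411,-.218,.06,97.4)
E
```

```text
t 9.7 carrier xy [[-0.1  2.4]] z 145.0 yaw 83.59 F car [0.2 0.3 0.3] w 66.5 grip 0.0
((0.07350921630859375, -3.149219512939453), (102.95954895019531, 56.34838104248047), 89.93766021728516)
end fence y [54.7 62.5] long x [28.    35.599]
t 9.75 pos [0.5742 0.0725 0.1443] yaw 83.59 tilt 0.19 F [-0.8 -0.6 -0.7] w 6.6 grip 0.0 -> move [-30.68 -12.95   8.49] twist -13.81
```

View pics/w5.png

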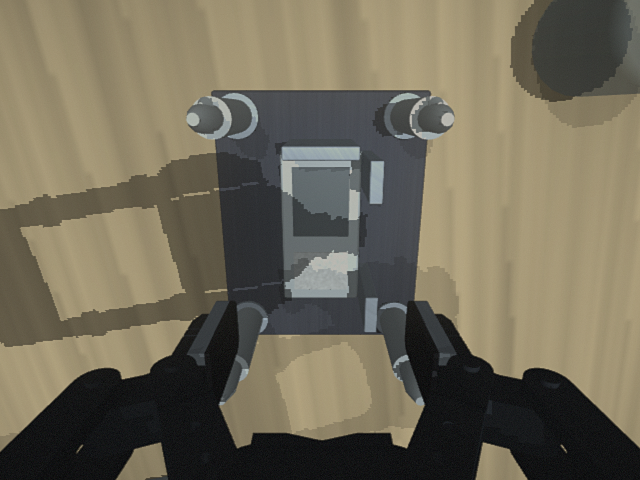

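Cassette 1 lies flat at (321,230) with its right and front edges on the fence faces, square to 0.1°. Next, cassette B.

step_arm(
  motion=[
    [7.2,-30.7,-13,0,-13.8],
    [7.2,-30.7,-13,0,-13.8],
    [7.2,-30.7,-13,0,-13.8],
    [7.2,-30.7,-13,0,-13.8],
    [7.2,-30.7,-13,2,-13.8],
    [7.2,-30.7,-13,5,-13.8],
    [7.2,-30.7,-13,8.5,-13.8],
    [7.2,-30.7,-13,8.5,-13.8],
    [7.2,-30.7,-13,8.5,-13.8],
    [7.2,-30.7,-13,8.5,-13.8],
    [7.2,-30.7,-13,8.5,-13.8],
  ],
)

```text
time: 10.85
tool_pos: [0.4132, -0.2178, 0.062]
tcp_rot: [2.072, 2.36, 0.001]
wrist_force: [0.6, 0.8, 0.2]
width: 0.844
grip_force: 0.0
```

```bash
python3 -c "
from h import *
cass()
go(.411,-.218,.002,97.4)"
```

```text
px [315. 255.] z 0.0125 c [ 410.5 -217.8] size 55.5 109.8 long axis 97.4
px [308. 413.] z 0.0123 c [ 419.8 -316.7] size 37.5 55.8 long axis 173.9
t 10.9 pos [ 0.4135 -0.2178  0.0623] yaw 97.45 tilt 0.11 F [-0.1 -0.3  0.2] w 7.2 grip 0.0 -> move [ 0.02 -0.26  6.03] twist 0.05
```

step_arm(
  motion=[
    [7.2,0,-0.2,3,0],
    [7.2,0,-0.2,5,0],
    [7.2,0,-0.2,5.9,0],
    [7.2,0,-0.2,5.9,0],
    [7.2,0,-0.2,5.9,0],
    [5.2,0,-0.2,5.9,0],
    [5.2,0,-0.2,5.9,0],
    [5.2,0,-0.2,5.9,0],
    [5.2,0,-0.2,5.9,0],
    [5.2,0,-0.2,5.9,0],
    [5.2,0,-0.2,5.8,0],
    [5.2,0,-0.2,0,0],
    [5.2,0,-0.2,-5,7],
    [5.2,0,-0.2,-8.5,13.8],
    [5.2,0,-0.2,-8.5,13.8],
    [5.2,0,-0.2,-8.5,13.8],
    [5.2,0,-0.2,-8.5,13.8],
  ],
  force=40,
)

```text
time: 12.6
tool_pos: [0.4089, -0.2176, 0.1448]
tcp_rot: [-2.34, -2.093, 0.001]
wrist_force: [-0.8, -0.0, -1.0]
width: 0.635
grip_force: 43.1
```

```bash
python3 -c "
from h import *
p=O-.006*CX-.004*CY
go(*p,.145,83.6)"
```

```text
t 12.6 pos [ 0.4089 -0.2176  0.1448] yaw 83.62 tilt 0.15 F [-0.8 -0.  -1. ] w 5.42 grip 43.1 -> move [ 3.004e+01  1.266e+01 -2.000e-02] twist 0.02
```

step_arm(
  motion=[
    [5.2,30,12.7,0,0],
    [5.2,30,12.7,0,0],
    [5.2,30,12.7,0,0],
    [5.2,30,12.7,0,0],
    [5.2,30,12.7,0,0],
    [5.2,30,12.7,0,0],
    [5.2,30,12.7,0,0],
    [5.2,30,12.7,0,0],
    [5.2,30,12.7,0,0],
    [5.2,30,12.7,0,0],
    [5.2,30,12.7,0,0],
  ],
)

```text
time: 13.7
tool_pos: [0.5688, 0.0645, 0.1454]
tcp_rot: [-2.343, -2.091, 0.002]
wrist_force: [1.0, 0.6, -0.4]
width: 0.634
grip_force: 43.1
```

```bash
cat >> h.py <<'E'
def held():
    im,d,K,M,c=cam('wrist'); s=bot.read_state();P=cloud(d,K,M)
    m=(abs(P[...,2]-s['tool_pos'][2]-.012)<.008)&(d>0); m[330:]=0
    m=cv2.morphologyEx(m.astype(np.uint8),cv2.MORPH_OPEN,np.ones((9,9)))
    zt=np.median(P[m>0][:,2]); print('bottom rel TCP mm',(zt-.012-s['tool_pos'][2])*1000)
    c=incar(ray(np.argwhere(m)[:,::-1],K,M,zt)); print('x',np.percentile(c[:,0],[.5,99.5]),'y front',np.percentile(c[:,1],99.8)); st(); return im
E
python3 -c "
from h import *
held()"
```

```text
bottom rel TCP mm -3.9321246776441443
x [-35.9  26.4] y front 49.8
t 13.75 carrier xy [[-4.7 -6.3]] z 145.8 yaw 83.49 F car [-0.2 -0.3  0.7] w 54.4 grip 43.1
```

step_arm(
  motion=[
    [5.2,0,0.1,4,0],
    [5.2,0,0.1,8,0],
    [5.2,0,0.1,11,0],
    [5.2,0,0.1,12.2,0],
    [5.2,0,0.1,12.2,0],
    [5.2,0,0.1,12.2,0],
    [5.2,0,0.1,12.3,0],
    [5.2,0,0.2,12.4,0],
    [5.2,0,0.3,12.4,0],
    [5.2,0,0.4,12.4,0],
    [5.2,0,0.5,12.4,0],
    [5.2,0,0.6,12.4,0],
    [5.2,0,0.6,12.4,0],
    [5.2,0,0.6,12.4,0],
  ],
  force=25,
)

```text
time: 15.15
tool_pos: [0.5728, 0.0653, 0.0213]
tcp_rot: [-2.339, -2.09, 0.007]
wrist_force: [-7.3, 1.2, 3.0]
width: 0.634
grip_force: 53.7
```

```bash
python3 -c "
from h import *
st()"
```

```text
t 15.15 carrier xy [[-1.2 -5.1]] z 21.3 yaw 83.56 F car [-7.4  0.3  3. ] w 54.1 grip 53.7
```

Contact with the long fence and the cassette below. Next, push to the end fence.

step_arm(
  motion=[
    [5.2,0.1,0,0,0],
    [5.2,0.2,0,0,0],
    [5.2,0.3,0,0,0],
    [5.2,0.4,0,0,0],
    [5.2,0.5,0,0,0],
    [5.2,0.6,0,0,0],
    [5.2,0.6,0,0,0],
    [5.2,0.6,0,0,0],
  ],
)

```text
time: 15.95
tool_pos: [0.5732, 0.0695, 0.0209]
tcp_rot: [-2.34, -2.092, 0.01]
wrist_force: [-6.4, -5.5, 1.0]
width: 0.638
grip_force: 53.5
```

```bash
python3 -c "
from h import *
st()"
```

```text
t 15.95 carrier xy [[-1.2 -0.9]] z 20.9 yaw 83.58 F car [-5.8 -6.2  1. ] w 54.5 grip 53.5
```

step_arm(
  motion=[
    [5.2,0.1,0.05,0.05,0],
    [5.2,0.1,0.05,0.05,0],
    [6.6,0.1,0.0,0,0],
    [6.6,0.0,0,0,0],
    [6.6,0,0,0,0],
    [6.6,0,0,-6,0],
    [6.6,0,0,-11,0],
    [6.6,0,0,-12.5,0],
    [6.6,0,0,-12.5,0],
    [6.6,0,0,-12.5,0],
    [6.6,0,0,-12.5,0],
  ],
)

```text
time: 17.05
tool_pos: [0.5755, 0.071, 0.1458]
tcp_rot: [-2.341, -2.093, 0.003]
wrist_force: [0.2, 0.1, 0.4]
width: 0.778
grip_force: 0.0
```

```bash
cat >> h.py <<'E'
def stack(zt):
    st(); im,d,K,M,c=cam('wrist'); P=cloud(d,K,M)
    m=(abs(P[...,2]-zt)<.004)&(d>0); m=cv2.morphologyEx(m.astype(np.uint8),cv2.MORPH_OPEN,np.ones((5,5)))
    q=incar(ray(np.argwhere(m)[:,::-1],K,M,zt)); q=q[(abs(q[:,0])<36)&(abs(q[:,1])<65)]
    print('stack (rear edge should be -55)',cv2.minAreaRect(q.astype(np.float32)),'rear',np.percentile(q[:,1],.5),'x',np.percentile(q[:,0],[1,99]))
    return im
E
python3 - <<'E'
from h import *
save('w6',stack(.030))
go(.4165,-.3565,.06,83.8)
E
```

```text
t 17.05 carrier xy [[0.9 0.9]] z 145.8 yaw 83.59 F car [0.1 0.1 0.4] w 66.5 grip 0.0
stack (rear edge should be -55) ((0.008409500122070312, -0.5772209167480469), (56.475650787353516, 107.90089416503906), 0.06082259118556976) rear -54.5 x [-27.5  27.3]
t 17.1 pos [0.5752 0.0709 0.1453] yaw 83.59 tilt 0.19 F [ 0.7 -0.4 -0.3] w 6.6 grip 0.0 -> move [-44.24 -10.97   8.59] twist -0.21
```

step_arm(
  motion=[
    [7.2,-44.2,-11,0,0],
    [7.2,-44.2,-11,0,0],
    [7.2,-44.2,-11,0,0],
    [7.2,-44.2,-11,0,0],
    [7.2,-44.2,-11,0,0],
    [7.2,-44.2,-11,0,0],
    [7.2,-44.2,-11,2,0],
    [7.2,-44.2,-11,5,0],
    [7.2,-44.2,-11,8.5,0],
    [7.2,-44.2,-11,8.5,0],
    [7.2,-44.2,-11,8.5,0],
    [7.2,-44.2,-11,8.5,0],
    [7.2,-44.2,-11,8.5,0],
    [7.2,-44.2,-11,8.5,0],
  ],
)

```text
time: 18.5
tool_pos: [0.4191, -0.3556, 0.0634]
tcp_rot: [2.339, 2.094, 0.001]
wrist_force: [-0.0, -0.4, -0.2]
width: 0.846
grip_force: 0.0
```

```bash
python3 -c "
from h import *
cass()
go(.4165,-.3565,.002,83.8)"
```

```text
px [315. 258.] z 0.0125 c [ 416.  -357.3] size 55.6 109.7 long axis 83.8
t 18.55 pos [ 0.4191 -0.3556  0.0636] yaw 83.67 tilt 0.13 F [-0.2 -0.3  1.1] w 7.22 grip 0.0 -> move [-0.11 -0.26  6.16] twist -0.13
```

step_arm(
  motion=[
    [7.2,-0.1,-0.2,3,0],
    [7.2,-0.1,-0.2,5,0],
    [7.2,-0.1,-0.2,6.1,0],
    [7.2,-0.1,-0.2,6.1,0],
    [7.2,-0.1,-0.2,6.1,0],
    [5.2,-0.1,-0.2,6.1,0],
    [5.2,-0.1,-0.2,6.1,0],
    [5.2,-0.1,-0.2,6.1,0],
    [5.2,-0.1,-0.2,6.1,0],
    [5.2,-0.1,-0.2,6.1,0],
    [5.2,-0.1,-0.2,6,0],
    [5.2,-0.1,-0.2,0,0],
    [5.2,-0.1,-0.2,-5,0],
    [5.2,-0.1,-0.2,-8.5,0],
    [5.2,-0.1,-0.2,-8.5,0],
    [5.2,-0.1,-0.2,-8.5,0],
    [5.2,-0.1,-0.2,-8.5,0],
  ],
  force=40,
)

```text
time: 20.25
tool_pos: [0.4146, -0.3558, 0.1456]
tcp_rot: [-2.34, -2.091, 0.0]
wrist_force: [0.3, -0.3, -1.4]
width: 0.635
grip_force: 43.1
```

```bash
python3 -c "
from h import *
p=O-.006*CX-.004*CY
go(*p,.145,83.6)"
```

```text
t 20.25 pos [ 0.4146 -0.3558  0.1456] yaw 83.57 tilt 0.17 F [ 0.3 -0.3 -1.4] w 5.42 grip 43.1 -> move [43.72 10.53  0.11] twist -0.03
```

step_arm(
  motion=[
    [5.2,43.7,10.5,0,0],
    [5.2,43.7,10.5,0,0],
    [5.2,43.7,10.5,0,0],
    [5.2,43.7,10.5,0,0],
    [5.2,43.7,10.5,0,0],
    [5.2,43.7,10.5,0,0],
    [5.2,43.7,10.5,0,0],
    [5.2,43.7,10.5,0,0],
    [5.2,43.7,10.5,0,0],
    [5.2,43.7,10.5,0,0],
    [5.2,43.7,10.5,0,0],
    [5.2,43.7,10.5,0,0],
    [5.2,43.7,10.5,0,0],
    [5.2,43.7,10.5,0,0],
  ],
)

```text
time: 21.65
tool_pos: [0.5684, 0.0644, 0.1469]
tcp_rot: [-2.344, -2.091, 0.001]
wrist_force: [-0.8, 1.0, -0.5]
width: 0.639
grip_force: 43.1
```

```bash
python3 -c "
from h import *
save('w7',held())"
```

```text
bottom rel TCP mm -2.811144340717803
x [-36.4  25.2] y front 48.5
t 21.7 carrier xy [[-5.2 -6.3]] z 147.1 yaw 83.47 F car [ 0.4  0.2 -1.3] w 54.1 grip 43.1
```

step_arm(
  motion=[
    [5.2,0,0.1,4,0],
    [5.2,0,0.1,8,0],
    [5.2,0,0.1,10.5,0],
    [5.2,0,0.1,11.2,0],
    [5.2,0,0.1,11.2,0],
    [5.2,0,0.1,11.2,0],
    [5.2,0,0.1,11.3,0],
    [5.2,0,0.2,11.45,0],
    [5.2,0,0.3,11.45,0],
    [5.2,0,0.4,11.45,0],
    [5.2,0,0.5,11.45,0],
    [5.2,0,0.65,11.45,0],
    [5.2,0,0.65,11.45,0],
    [5.2,0,0.65,11.45,0],
  ],
  force=25,
)

```text
time: 23.1
tool_pos: [0.5732, 0.0653, 0.0332]
tcp_rot: [-2.34, -2.091, 0.005]
wrist_force: [-9.1, 0.8, 9.4]
width: 0.639
grip_force: 44.1
```

```bash
python3 -c "
from h import *
st()"
```

```text
t 23.1 carrier xy [[-0.8 -5. ]] z 33.2 yaw 83.58 F car [-9.1 -0.3  9.4] w 54.6 grip 44.1
```

step_arm(
  motion=[
    [5.2,0.1,0,-0.05,0],
    [5.2,0.2,0,-0.05,0],
    [5.2,0.3,0,-0.05,0],
    [5.2,0.4,0,-0.05,0],
    [5.2,0.5,0,-0.05,0],
    [5.2,0.6,0,-0.05,0],
    [5.2,0.7,0,-0.05,0],
    [5.2,0.7,0,-0.05,0],
    [5.2,0.7,0,-0.05,0],
  ],
)

```text
time: 24.0
tool_pos: [0.5737, 0.0704, 0.0332]
tcp_rot: [-2.34, -2.093, 0.009]
wrist_force: [-8.0, -6.7, 7.8]
width: 0.636
grip_force: 43.9
```

```bash
python3 -c "
from h import *
st()"
```

```text
t 24.0 carrier xy [[-0.8  0.1]] z 33.2 yaw 83.62 F car [-7.2 -7.6  7.8] w 54.3 grip 43.9
```

step_arm(
  motion=[
    [5.2,0.1,0.05,0,0],
    [5.2,0.1,0.05,0,0],
    [6.6,0.1,0.0,0,0],
    [6.6,0.0,0,0,0],
    [6.6,0,0,0,0],
    [6.6,0,0,-6,0],
    [6.6,0,0,-11,0],
    [6.6,0,0,-12.5,0],
    [6.6,0,0,-12.5,0],
    [6.6,0,0,-12.5,0],
    [6.6,0,0,-12.5,0],
  ],
)

```text
time: 25.1
tool_pos: [0.575, 0.072, 0.1565]
tcp_rot: [-2.341, -2.093, 0.003]
wrist_force: [-1.0, -0.4, -0.6]
width: 0.773
grip_force: 0.0
```

```bash
python3 - <<'E'
from h import *
save('w8',stack(.042))
im,d,K,M,c=cam('top'); save('top1',im)
go(.4235,.40,.27,77.4)
E
```

```text
t 25.1 carrier xy [[0.3 1.9]] z 156.5 yaw 83.59 F car [-1.  -0.5 -0.6] w 66.0 grip 0.0
stack (rear edge should be -55) ((0.09999656677246094, -0.350006103515625), (56.399993896484375, 108.29998779296875), 0.0) rear -54.5 x [-27.5  27.4]
t 25.2 pos [0.5747 0.0719 0.156 ] yaw 83.59 tilt 0.22 F [ 0.5 -0.2 -0. ] w 6.6 grip 0.0 -> move [ 30.9  -18.73 -11.35] twist 6.19
```

View pics/w8.png

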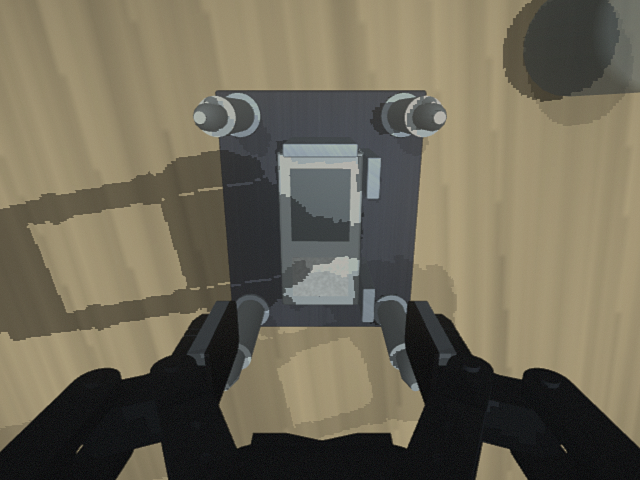

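View pics/top1.png

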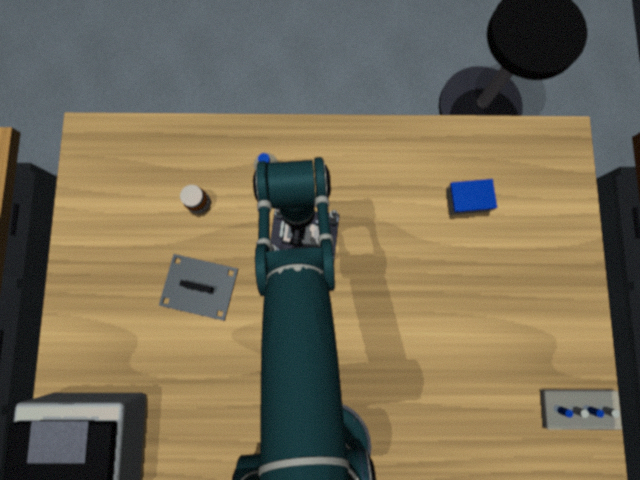

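The stack is square against both fences at (320,230). The top view shows no cassettes left on the bench and the cover still at (200,287). On to the cover.

step_arm(
  motion=[
    [4,0,0,-11,0],
    [4,30.9,-18.7,-11.3,6.2],
    [4,30.9,-18.7,-11.3,6.2],
    [4,30.9,-18.7,-11.3,6.2],
    [4,30.9,-18.7,-11.3,6.2],
    [4,30.9,-18.7,-11.3,6.2],
    [4,30.9,-18.7,-11.3,6.2],
    [4,30.9,-18.7,-11.3,6.2],
    [4,30.9,-18.7,-11.3,6.2],
    [4,30.9,-18.7,-11.3,6.2],
    [4,30.9,-18.7,-11.3,6.2],
    [4,30.9,-18.7,-11.3,6.2],
    [4,30.9,-18.7,-11.3,6.2],
    [4,30.9,-18.7,-11.3,6.2],
  ],
)

```text
time: 26.6
tool_pos: [0.4255, 0.3987, 0.271]
tcp_rot: [2.454, 1.961, -0.001]
wrist_force: [0.9, 0.7, 0.4]
width: 0.47
grip_force: 0.0
```

```bash
cat >> h.py <<'E'
def holes(z):
    "cover holes: lighter/wood spots inside the grey plate, at its top face height z"
    im,d,K,M,c=cam('wrist'); P=cloud(d,K,M)
    m=((abs(P[...,2]-z)<.004)&(cv2.cvtColor(im,cv2.COLOR_RGB2HSV)[...,1]<70)&(d>0)).astype(np.uint8)
    nl,lab,stt,ce=cv2.connectedComponentsWithStats(m); i=1+np.argmax(stt[1:,4])
    b=(lab==i).astype(np.uint8); cs,h=cv2.findContours(b,cv2.RETR_CCOMP,cv2.CHAIN_APPROX_NONE)
    k=max(range(len(cs)),key=lambda j:cv2.contourArea(cs[j]))
    print('plate',cv2.minAreaRect(ray(cs[k][:,0],K,M,z)[:,:2].astype(np.float32)*1000),'z',np.median(P[b>0][:,2]))
    for j in range(len(cs)):
        if h[0][j][3]==k and cv2.contourArea(cs[j])>60:
            r=cv2.minAreaRect(ray(cs[j][:,0],K,M,z)[:,:2].astype(np.float32)*1000); print(' hole',cs[j][:,0].mean(0).round(),np.round(r[0],1),np.round(r[1],1))
    m=(abs(P[...,2]-z-.032)<.005)&(d>0)&(im.max(2)<60); m=cv2.morphologyEx(m.astype(np.uint8),cv2.MORPH_OPEN,np.ones((3,3)))
    nl,lab,stt,ce=cv2.connectedComponentsWithStats(m)
    for i in range(1,nl):
        if stt[i,4]>300: print(' bar',ce[i].round(),cv2.minAreaRect(P[lab==i][:,:2].astype(np.float32)*1000),np.median(P[lab==i][:,2]))
    return im
E
python3 -c "
from h import *
save('w9',holes(.006)); go(.423,.366,.10,77.4)"
```

```text
plate ((425.9118347167969, 365.37725830078125), (190.9068145751953, 151.13172912597656), 77.59407806396484) z 0.006361392182629683
 hole [378. 284.] [465.2 276.9] [15.  16.6]
 hole [277. 284.] [352.2 302.4] [15.  17.2]
 hole [328. 224.] [425.1 357.8] [100.7  18.6]
 hole [385. 144.] [499.3 428.8] [16.9 17.3]
 hole [271. 145.] [386.6 454.2] [16.9 17.5]
 bar [328. 224.] ((426.21044921875, 365.8595886230469), (88.98512268066406, 15.113064765930176), 77.26455688476562) 0.03812774942335517
t 26.65 pos [0.4255 0.399  0.2712] yaw 77.28 tilt 0.01 F [-0.4 -0.2  0.8] w 4.01 grip 0.0 -> move [-3.27  0.49 17.12] twist -0.12
```

View pics/w9.png

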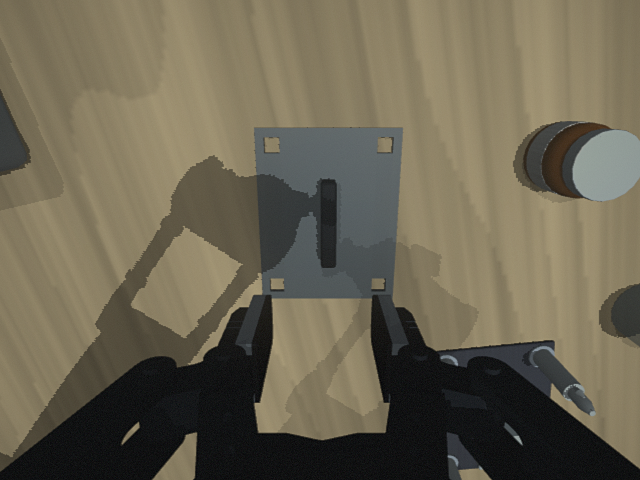

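The cover is centred at (328,212) with its bar at (328,224) and all four holes found. Hole spacing and sizes are right, giving a centre of (426.0, 365.6) mm and a long axis at 77.3°.

```bash
python3 -c "
from h import *
go(.426,.3656,.013,77.35)"
```

```text
t 26.65 pos [0.4255 0.399  0.2712] yaw 77.28 tilt 0.01 F [-0.4 -0.2  0.8] w 4.01 grip 0.0 -> move [-3.24  0.79 25.82] twist -0.07
```

step_arm(
  motion=[
    [4,-3.2,0.7,4,0],
    [4,-3.2,0.7,8,0],
    [4,-3.2,0.7,13,0],
    [4,-3.2,0.7,17,0],
    [4,-3.2,0.7,20,0],
    [4,-3.2,0.7,23,0],
    [4,-3.2,0.7,25,0],
    [4,-3.2,0.7,25.7,0],
    [4,-3.2,0.7,25.7,0],
    [4,-3.2,0.7,25.7,0],
    [4,-3.2,0.7,25.7,0],
  ],
  force=90,
)

```text
time: 27.75
tool_pos: [0.426, 0.3681, 0.0161]
tcp_rot: [2.452, 1.964, 0.005]
wrist_force: [0.5, -0.2, 0.3]
width: 0.47
grip_force: 0.0
```

```bash
python3 -c "
from h import *
go(.426,.3656,.013,77.35)"
```

```text
t 27.75 pos [0.426  0.3681 0.0161] yaw 77.37 tilt 0.18 F [ 0.5 -0.2  0.3] w 4.01 grip 0.0 -> move [-0.25  0.05  0.3 ] twist 0.02
```

step_arm(
  motion=[
    [1,-0.1,0,0.1,0],
    [1,-0.1,0,0.1,0],
    [1,-0.1,0,0.1,0],
    [1,-0.1,0,0.1,0],
    [1,-0.1,0,0.1,0],
    [1,-0.1,0,0.1,0],
    [1,-0.1,0,0.1,0],
    [1,-0.1,0,-2,0],
    [1,-0.1,0,-6,0],
    [1,-0.1,0,-10,0],
    [1,-0.1,0,-14,0],
    [1,-0.1,0,-17,0],
    [1,-0.1,0,-17,0],
    [1,-0.1,0,-17,0],
    [1,-0.1,0,-17,0],
  ],
  force=90,
)

```text
time: 29.25
tool_pos: [0.423, 0.3651, 0.1817]
tcp_rot: [-2.452, -1.964, 0.007]
wrist_force: [-0.2, -0.7, -2.1]
width: 0.166
grip_force: 88.3
```

```bash
python3 -c "
from h import *
go(*(O),.19,83.6)"
```

```text
t 29.25 pos [0.423  0.3651 0.1817] yaw 77.38 tilt 0.25 F [-0.2 -0.7 -2.1] w 1.42 grip 88.3 -> move [-25.47  21.22  -0.8 ] twist -6.22
```

step_arm(
  motion=[
    [1,-5,4.2,-0.8,-1.5],
    [1,-9,7.5,-0.8,-3],
    [1,-13,10.8,-0.8,-5],
    [1,-17,14.2,-0.8,-6.2],
    [1,-21,17.5,-0.8,-6.2],
    [1,-24,20,-0.8,-6.2],
    [1,-25.5,21.2,-0.8,-6.2],
    [1,-25.5,21.2,-0.8,-6.2],
    [1,-25.5,21.2,-0.8,-6.2],
    [1,-25.5,21.2,-0.8,-6.2],
    [1,-25.5,21.2,-0.8,-6.2],
    [1,-25.5,21.2,-0.8,-6.2],
    [1,-25.5,21.2,-0.8,-6.2],
  ],
)

```text
time: 30.55
tool_pos: [0.5754, 0.072, 0.1924]
tcp_rot: [2.341, 2.095, 0.0]
wrist_force: [-0.2, 0.3, -2.8]
width: 0.166
grip_force: 88.5
```

```bash
python3 -c "
from h import *
s=bot.read_state(); save('w10',holes(s['tool_pos'][2]-.013+.006)); st()"
```

```text
plate ((579.310791015625, 100.677490234375), (129.4151153564453, 148.8201141357422), 83.63842010498047) z 0.18407939827691233
 hole [479. 115.] [641.3 142.1] [16.1 16.2]
 hole [165. 116.] [527.9 154.6] [16.1 15.8]
 bar [321. 327.] ((576.1282348632812, 72.94082641601562), (86.45906066894531, 17.457780838012695), 83.57254028320312) 0.215959586311826
t 30.6 carrier xy [[0.8 1.7]] z 192.5 yaw 83.65 F car [ 0.2 -0.  -1.6] w 14.4 grip 88.5
```

View pics/w10.png

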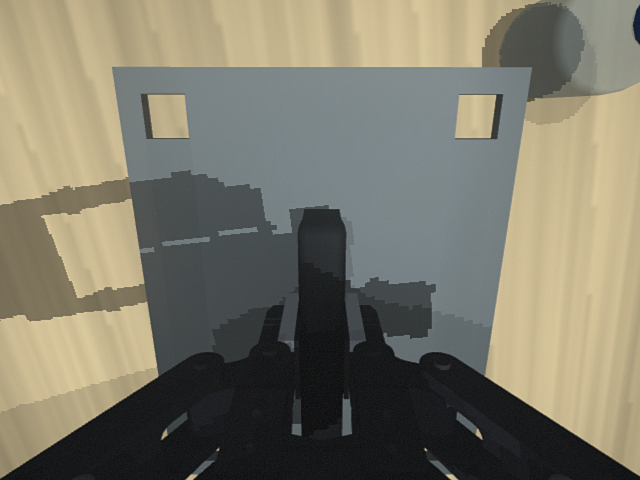

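The cover is held level; its front holes are at (165,116) and (479,115), about 1.2 mm too far in carrier +x. I'll lower it to just over the tips and compare the posts with the holes.

step_arm(
  motion=[
    [1,0,-0.1,2,0],
    [1,0,-0.1,4,0],
    [1,0,-0.1,6,0],
    [1,0,-0.1,7,0],
    [1,0,-0.1,7,0],
    [1,0,-0.1,7,0],
    [1,0,-0.1,7,0],
    [1,0,-0.1,7,0],
    [1,0,-0.1,7,0],
    [1,0,-0.1,7,0],
  ],
)

```text
time: 31.6
tool_pos: [0.575, 0.0712, 0.1228]
tcp_rot: [2.342, 2.093, 0.001]
wrist_force: [0.8, 0.1, -2.2]
width: 0.167
grip_force: 88.4
```

```bash
cat >> h.py <<'E'
def fit(n=None):
    im,d,K,M,c=cam('wrist'); s=bot.read_state(); P=cloud(d,K,M); zt=s['tool_pos'][2]-.0144+.006; st()
    m=((abs(P[...,2]-zt)<.003)&(d>0)).astype(np.uint8)
    zt=np.median(P[m>0][:,2]); print('underside',round((zt-.006)*1000,1))
    for sx,lo,hi in((-1,0,320),(1,320,640)):
        b=m[:240,lo:hi]; cs,h=cv2.findContours(b,cv2.RETR_CCOMP,cv2.CHAIN_APPROX_NONE)
        for j,cc in enumerate(cs):
            if h[0][j][3]>=0 and cv2.contourArea(cc)>300:
                w=ray(cc[:,0]+[lo,0],K,M,zt); print(' hole',(cc[:,0].mean(0)+[lo,0]).round(),incar(np.r_[cv2.minAreaRect(w[:,:2].astype(np.float32)*1000)[0]][None]/1000))
    if n: save(n,im)
    np.savez('/tmp/fit',im=im,d=d,K=K,M=M)
E
python3 -c "
from h import *
fit('w11')"
```

```text
t 31.65 carrier xy [[0.3 1. ]] z 122.7 yaw 83.57 F car [ 0.4  0.4 -2.2] w 14.7 grip 88.4
underside 108.6
 hole [165. 115.] [[-56.3  78. ]]
 hole [477. 116.] [[58.6 77.9]]
```

View pics/w11.png

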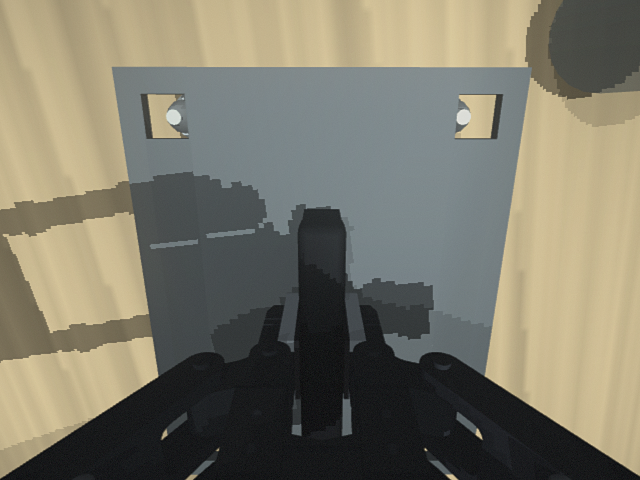

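The front tips show inside the holes at (174,117) and (464,117). The hole edges are at columns 142 to 188 and 455 to 503, rows 94 to 138.

```bash
python3 - <<'E'
from h import *
z=np.load('/tmp/fit.npz'); im,K,M=z['im'],z['K'],z['M']
g=im.min(2)
for x0,x1 in((150,190),(452,492)):
    b=(g[95:140,x0:x1]>200).astype(np.uint8); n,l,s,c=cv2.connectedComponentsWithStats(b); 
    for i in range(1,n):
        if s[i,4]>30: p=c[i]+[x0,95]; print('tip',p.round(1),s[i],incar(ray(p,K,M,.102)))
# hole top-face edges by gradient along row 130 and column
for y in (100,132): print(y,'L',im[y,134:196,2].tolist()[::2],'R',im[y,448:510,2].tolist()[::2])
for px in ((142,94),(188,94),(188,138),(142,138),(455,94),(503,94),(503,138),(455,138)): print(px,incar(ray(px,K,M,.1146)))
E
```

```text
tip [173.2 116.7] [ 16  15  15  15 158] [[-58.3  77.7]]
tip [463.2 116.6] [  5  15  14  14 159] [[58.  77.7]]
100 L [128, 127, 128, 126, 64, 64, 61, 126, 144, 144, 138, 140, 137, 138, 139, 141, 141, 139, 139, 138, 138, 95, 106, 107, 106, 95, 133, 133, 134, 135, 136] R [143, 144, 143, 144, 143, 131, 117, 157, 155, 154, 155, 155, 155, 154, 155, 151, 151, 148, 147, 143, 142, 143, 142, 143, 53, 54, 52, 102, 135, 132, 132]
132 L [125, 126, 128, 127, 128, 124, 58, 61, 56, 112, 144, 144, 145, 142, 142, 139, 138, 140, 141, 142, 142, 144, 140, 87, 110, 94, 90, 110, 131, 134, 133] R [141, 143, 143, 140, 116, 159, 157, 158, 155, 156, 155, 157, 156, 155, 154, 152, 151, 148, 148, 145, 145, 142, 54, 55, 52, 123, 135, 134, 132, 133, 133]
(142, 94) [[-64.1  85.8]]
(188, 94) [[-47.4  85.7]]
(188, 138) [[-49.1  70.2]]
(142, 138) [[-66.3  70.2]]
(455, 94) [[49.7 85.7]]
(503, 94) [[67.2 85.7]]
(503, 138) [[69.4 70.2]]
(455, 138) [[51.3 70.2]]
```

step_arm(
  motion=[
    [1,0,-0.15,0,0],
    [1,0,-0.15,0,0],
    [1,0,-0.15,0.3,0],
    [1,0,-0.15,0.6,0],
    [1,0,-0.15,0.6,0],
    [1,0,-0.15,0.6,0],
    [1,0,-0.15,0.6,0],
    [1,0,-0.15,0.6,0],
  ],
)

```text
time: 32.45
tool_pos: [0.5733, 0.0713, 0.1164]
tcp_rot: [2.342, 2.093, 0.0]
wrist_force: [-0.3, 0.5, -2.5]
width: 0.167
grip_force: 88.4
```

```bash
python3 - <<'E'
from h import *
fit()
z=np.load('/tmp/fit.npz'); im,K,M=z['im'],z['K'],z['M']; zt=bot.read_state()['tool_pos'][2]-.0081
g=im.min(2)
for x0,x1 in((140,200),(440,510)):
    b=(g[90:145,x0:x1]>200).astype(np.uint8); n,l,s,c=cv2.connectedComponentsWithStats(b)
    for i in range(1,n):
        if s[i,4]>30: p=c[i]+[x0,90]; print('tip',p.round(1),s[i,4],incar(ray(p,K,M,.102)))
for y in (100,116,130):
    r=im[y].astype(int).max(1); L=next(x for x in range(125,200) if r[x]<90); Rr=next(x for x in range(515,440,-1) if r[x]<90)
    print(y,L,Rr,incar(ray([[L-.5,y],[Rr+.5,y]],K,M,zt)).tolist())
E
```

```text
t 32.5 carrier xy [[-1.3  1. ]] z 116.4 yaw 83.58 F car [-0.4  0.5 -2.3] w 13.9 grip 88.4
underside 102.1
 hole [166. 116.] [[-58.1  77.9]]
 hole [477. 116.] [[57.  77.9]]
tip [171.6 116.8] 173 [[-58.3  77.7]]
tip [473.5 116.9] 173 [[58.  77.6]]
100 142 501 [[-66.3, 83.6], [65.1, 83.6]]
116 144 499 [[-66.3, 78.1], [65.2, 78.0]]
130 146 497 [[-66.3, 73.1], [65.2, 73.0]]
```

step_arm(
  motion=[
    [1,-0.02,0.04,0.2,0],
    [1,-0.02,0.04,0.5,0],
    [1,-0.02,0.04,0.8,0],
    [1,-0.02,0.04,1.1,0],
    [1,-0.02,0.04,1.3,0],
    [1,-0.02,0.04,1.3,0],
    [1,-0.02,0.04,1.3,0],
    [1,-0.02,0.04,1.3,0],
  ],
)

```text
time: 33.3
tool_pos: [0.5737, 0.0711, 0.1034]
tcp_rot: [2.342, 2.093, 0.0]
wrist_force: [0.4, -0.1, -2.6]
width: 0.169
grip_force: 88.4
```

```bash
python3 -c "
from h import *
fit('w12')"
```

```text
t 33.35 carrier xy [[-0.9  0.8]] z 103.5 yaw 83.58 F car [ 0.8  0.6 -2.5] w 14.3 grip 88.4
underside 89.1
 hole [166. 116.] [[-57.7  77.7]]
 hole [475. 115.] [[57.4 77.7]]
```

View pics/w12.png

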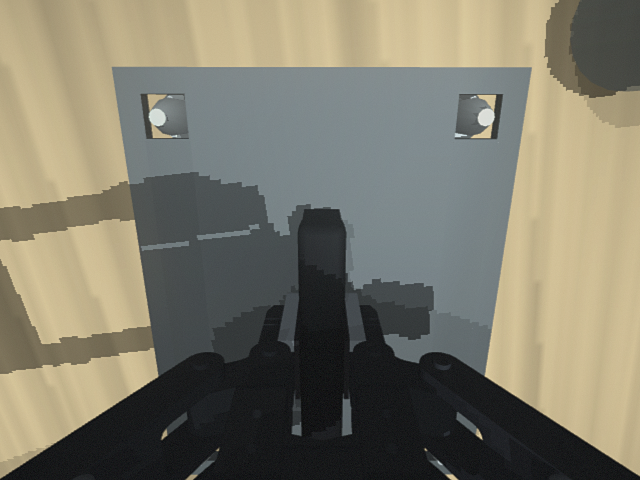

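Both front posts stand centred in their holes with no side force. Now press it down, in steps.

step_arm(
  motion=[
    [1,0,0,0.2,0],
    [1,0,0,0.4,0],
    [1,0,0,0.6,0],
    [1,0,0,0.8,0],
    [1,0,0,1.0,0],
    [1,0,0,1.2,0],
    [1,0,0,1.2,0],
    [1,0,0,1.2,0],
  ],
  force=120,
)

```text
time: 34.15
tool_pos: [0.5745, 0.071, 0.0917]
tcp_rot: [2.341, 2.093, 0.002]
wrist_force: [1.8, 0.3, 2.6]
width: 0.157
grip_force: 117.9
```

```bash
python3 -c "
from h import *
fit()"
```

```text
t 34.2 carrier xy [[-0.1  0.8]] z 91.7 yaw 83.58 F car [2.5 0.6 2.5] w 13.7 grip 117.9
underside 77.3
 hole [168. 116.] [[-59.6  77.7]]
 hole [479. 119.] [[60.  77.7]]
```

step_arm(
  motion=[
    [1,0,0,0.2,0],
    [1,0,0,0.4,0],
    [1,0,0,0.6,0],
    [1,0,0,0.75,0],
    [1,0,0,0.9,0],
    [1,0,0,0.9,0],
    [1,0,0,0.9,0],
  ],
)

```text
time: 34.9
tool_pos: [0.573, 0.0708, 0.0865]
tcp_rot: [-2.342, -2.093, 0.002]
wrist_force: [-12.8, -3.0, 27.9]
width: 0.156
grip_force: 122.2
```

```bash
python3 -c "
from h import *
fit()"
```

```text
t 34.95 carrier xy [[-1.5  0.4]] z 86.5 yaw 83.59 F car [-12.7  -4.8  28.5] w 13.4 grip 122.2
underside 72.3
 hole [163. 116.] [[-61.2  75.9]]
 hole [480. 118.] [[59.6 75.5]]
```

step_arm(
  motion=[
    [1,0,0.1,-0.2,0],
    [4,0,0.1,-0.3,0],
    [4,0,0.1,-0.3,0],
    [4,0,0.1,-0.3,0],
    [4,0,0.1,-0.3,0],
    [4,0,0.1,-4,0],
    [4,0,0.1,-9,0],
    [4,4,0.1,-13,0],
    [4,8,0.1,-15,0],
    [4,8,0.1,-15,0],
    [4,8,0.1,-15,0],
    [4,8,0.1,-15,0],
  ],
)

```text
time: 36.15
tool_pos: [0.5824, 0.1498, 0.2304]
tcp_rot: [-2.341, -2.093, 0.005]
wrist_force: [0.5, -0.4, -0.8]
width: 0.465
grip_force: 0.0
```

```bash
python3 - <<'E'
from h import *
st(); im,d,K,M,c=cam('wrist'); save('w13',im); P=cloud(d,K,M)
m=(abs(P[...,2]-.078)<.006)&(d>0)&(P[...,0]>.45)&(P[...,0]<.7)&(P[...,1]<.19); p=P[m]; q=incar(p); z=p[:,2]*1000
k=(abs(q[:,0])<75)&(abs(q[:,1])<95); q=q[k];z=z[k]
A=np.c_[q,np.ones(len(q))]; f=np.linalg.lstsq(A,z,rcond=None)[0]; print('plane slopes',f[:2],'underside at centre',f[2]-6)
for sx in(-1,1):
  for sy in(-1,1):
    s=(sx*q[:,0]>45)&(sy*q[:,1]>60); print(sx,sy,s.sum(),np.median(z[s])-6)
i,d2,K2,M2,c=cam('side'); save('side1',i)
E
```

```text
t 36.15 carrier xy [[-1.1 79.9]] z 230.4 yaw 83.59 F car [ 0.6 -0.4 -0.8] w 39.7 grip 0.0
plane slopes [ 0.0005414  -0.00085535] underside at centre 72.33020923497111
-1 -1 252 72.3633326135845
-1 1 1330 72.24705936660843
1 -1 224 72.49227125877337
1 1 1342 72.317091134221
```

View pics/w13.png

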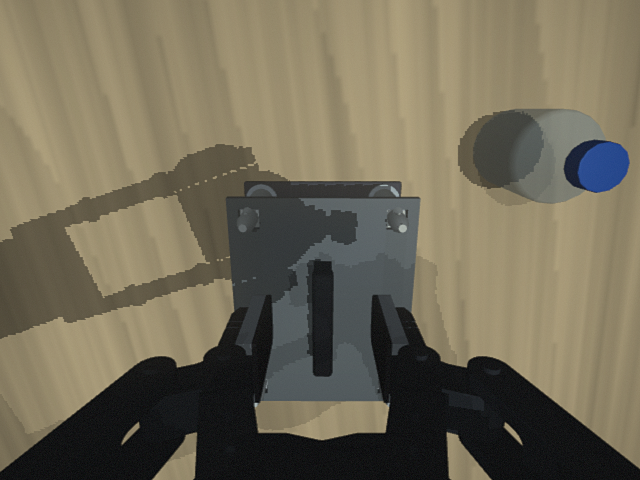

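View pics/side1.png

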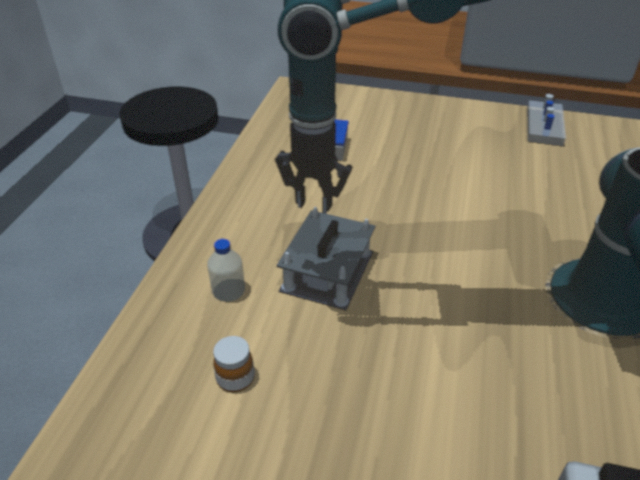

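The cover sits flat, with all four corners at 72.2 to 72.5 mm and the posts through its holes at (247,220) and (400,220). The bottle, jar and tip box haven't moved and the gripper is clear, so I'm handing in.

```bash
python3 -c "
from workcell import bot
print(bot.finish_job())"
```

```text
the job is handed in; nothing more can be done
None
```

I stacked the three cassettes present square against both fences and pressed the cover down flat on all four standoff shoulders (corners at 72.2–72.5 mm). I left the bottle, tip box and jar alone and handed the job in at about 36 s; no verdict came back.

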